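# Make up the serving-board set and the care set

### The job

Make up two gift sets from the stock on the bench. The serving set goes on the display stand with the tall back: take the paddle-shaped board out of the rack and lean it against the back, handle up, with its foot a few centimetres out so that it rests at a stable slant, and stand the large oil bottle on the stand too. The care set goes in the low tray: the small oil bottle standing upright, the wax tin and the cork block both lying flat, none on top of another; leave the plain rectangular board where it is in the rack.

Things in the scene. Friction and masses are not known exactly. Their poses are not given: they have to be found in the camera images.
- paddle_board: Paddle-shaped board of dark wood, on edge in the rack, handle up. Origin: middle of its straight foot; z up along it, x through the 15 mm thickness, y across. 140 mm wide to z = 90 mm, then half-round to z = 160, then a 36 mm wide handle to z = 233. 0.15 to 0.29 kg; both faces alike. Loose between dowels 60 mm tall above its foot: lift it straight up to free it.
- plain_board: Plain rectangular board of lighter brown wood, 15 x 140 x 160 mm (thickness x, width y, height z), in the other slot of the rack, parallel to the paddle board, middles 90 mm apart. Origin at the middle of its lower edge, z up. It belongs to neither set: leave it there.
- rack: Light wooden drying rack with the two boards, fixed. 102 mm along its x, 180 mm along its y, rails 18 mm high on which the boards stand, with pairs of dowels 8 mm thick and 60 mm tall. Origin under its centre at bench height; the slots are at y = +45 and -45 mm and run along its x.
- large_bottle: The large black oil bottle with a white paper label round it, standing upright: body 60 mm in diameter and straight up to 115 mm height, cap 34 mm in diameter, 140 mm tall in all. Origin at the centre of its underside, z up. 0.19 to 0.38 kg.
- small_bottle: The small black oil bottle, the same shape as the large one: body 42 mm in diameter and straight up to 70 mm height, cap 26 mm in diameter, 92 mm tall in all. Origin at the centre of its underside, z up.
- wax_tin: The flat round aluminium tin of wax with a paper disc on its lid: 66 mm in diameter (the lower part 64 mm), 30 mm high, lying flat. Origin at the centre of its underside, z up.
- cork_block: The cork sanding block, 60 x 100 x 35 mm (x, y, z), lying flat. Origin at the centre of its underside, z up; the 60 mm width along its x is the one to grip.
- stand: Plywood display stand, fixed. Origin under its centre at bench height; +x is the open front. Base 170 (x) by 280 mm (y), upper face 12 mm above the bench. Tall upright back along the full y: front face at x = -73 mm, top edge 170 mm above the bench; a leaning board touches that edge. Front lip from x = 77 mm, 22 mm above the bench. Struts behind reach x = -130 mm.
- tray: The low tray of brown wood, fixed on the bench. Origin under its centre at bench height, z up. Outside 166 mm (x) by 286 mm (y), inside 150 by 270 mm; inner floor 8 mm above the bench, rim 22 mm above the bench.
- paddle_handle (a point): The middle of the paddle board's handle, 205 mm above its foot on the board's mid-plane: the place to grip it, across the 15 mm thickness, from above.
Things that resemble listed ones, but are neither listed nor needed, are in the scene too. Leave any purple or yellow look-alike of the large_bottle alone.

How it is judged:
By the outcome, as a careful person would: the job done as asked, in the order asked, and still so for the second after the job is handed in, with the robot touching nothing.
It also fails if it takes over 144 s, if anything falls off the work surface, if the arm or the gripper's body presses on something with over 40 N, if the wrist force passes 120 N, or if a joint passes its speed limit or range.

### The arm

A 6-joint arm with a two-finger parallel gripper is mounted at the origin on the work surface. World frame = base frame: x ahead of the robot, y to its left, z up, the work surface at z = 0. Lengths are in m, angles in degrees, forces in N, time in s.
With the tool pointing down it reaches from about 0.3 to 0.775 m from the base axis. Payload 14.6 kg.
Tool frame: the origin (TCP) lies on the centre line of the jaws, within the pads' length; the fingertips stand 17 mm ahead of it and the grasp point (between the pads) lies 2 mm behind it; z points along the fingers, y is the direction in which the jaws open and shut (so a half turn about z gives the same grasp; the last joint's range is limited). The gripper opens to 85 mm and grips with 20 to 120 N. Pads are 22 mm wide; open, the fingers measure 114 mm over their backs; the gripper's body (76 mm by 85 mm) begins 54 mm behind the grasp point. The pads swing forward as they close: fully open they stand 13 mm farther back than shut.
Start: joints at [-80.42, 17.183, 87.147, -0, 75.671, -3.816], TCP at [0.127, -0.535, 0.248] pointing down, gripper open.
Joint ranges: [-173.82, 173.82], [-45.26, 126.66], [13.44, 144.39], [-59.66, 239.66], [0, 175.72], [-146.38, 146.38]. Speed limits (degrees/s): [127.2, 127.2, 147.25, 180, 180, 180].

### API

Orientations are given as a 3x3 rotation matrix whose columns are the frame's x, y, z axes.
In Python, from workcell import get_obs, camera, camera_params, finish_job, search_frame, silhouettes gives the robot as it stands.
- The arm moves only by the shell command python3 -m creep 'ROWS' [FORCE]. ROWS is JSON, a list of rows, each a list of 5 numbers: the closure in counts, from 0 (fully open) to 255 (shut), then the shift along the world's x, y, z in cm, then the turn about the world's z in degrees. In form: [[hand, x, y, z, turn], ...]. A call has exactly 5 rows; each row shifts and turns the commanded pose from where the row before left it; what a row does not reach is not made up. A row lasts 1/12 s, in which the tool goes at most 41.7 mm and 7.16 degrees, less where a joint would pass 70% of its speed; a pose out of reach is approached as far as the arm can. A call is refused whole if a number of a shift passes 4.17 or a number of a turn 7.16, either way. A call with a gripper value outside its range is refused whole. The fingers move at their own pace and stop on an object; FORCE is the grip in N (left out, the last holds). Time passes only in rows, so rows that do not move let the fingers close, or fill a call up. It gives the time, the measured TCP pose, the force and the opening at its end, in the units of the state.
- get_obs(): the state, without advancing time (a new reading comes with each control period).
- camera(name): name is "scene" or "side" or "wrist"; returns the picture (420x560x3 uint8, blue, green, red); there is no depth.
- camera_params(name): a dict with "fx", "fy", "cx", "cy" (pixels), "cam_to_world" (4x4, takes a point from camera to world coordinates). Camera axes: x right, y up, looking along -z (the intrinsics and any distortion apply to the point x, -y, -z); pixel columns grow to the right and rows downward; lengths in m; the calibration is good to about 2 mm. A picture is of the moment at which its call begins: read the wrist's pose just before it. camera_params takes no time and is no camera call; for the wrist camera it gives the pose at the moment of the call.
- finish_job(): hands the job in, once; it reports no verdict.
Trained networks look in the newest picture that a camera, given by its name, has taken for a name from the list of things; names that differ only in an ending like _2 or _b are one class to them, and where a whole thing is asked for, a point or a joint stands for the part that bears it (a point fixed in the world has none). Each returns a list of dicts, best first, with "conf" (0 to 1); they miss things now and then, are a little off and sometimes report something else, mostly with a low value. They report only what shows in the picture. A call takes as long as a camera call. They do not tell look-alikes from the thing itself.
- search_frame(label, camera): "position" ([column, row] as shares, 0 to 1, of the picture: columns of its width, rows of its height, amid what is visible of it).
- silhouettes(label, camera): "mask" (420x560 bool, what is visible of it) and "position" ([column, row] as shares, 0 to 1, of the picture: columns of its width, rows of its height, amid what is visible of it).
The state is a dict: "time_s": time; "qpos": joint angles; "dq": joint speeds; "joint_efforts": joint torques, N m; "tool_pos": TCP position; "eef_rot": TCP orientation; "contact_force": force on the tool from outside, world axes, zero at the start; "ft_torque": the same for the moment, N m; "width": finger opening in m.
Only numpy, scipy, OpenCV 4.12 (cv2) and the standard library are available. Lean on these libraries where they do the work, as an engineer would, in place of code of your own. Each camera call takes 0.05 s, during which the arm holds its last target. There are 200 camera calls.

## Working session

There is one attempt and no reset: what is moved stays moved. The work goes in short steps, Python scripts to look and compute and a shell command to move; the robot and the scene stay as the last step left them, time stands still between calls to the robot, and variables do not carry over. Pictures are saved under pics/ and viewed, about 12 in all and at most 16, crops included, and the job is handed in when it is done.

```bash
mkdir -p pics; ls
cat > h.py <<'E'
import numpy as np, cv2
from workcell import *
def ray(cam,u,v):
    p=camera_params(cam);T=np.array(p["cam_to_world"])
    d=T[:3,:3]@np.array([(u-p["cx"])/p["fx"],-(v-p["cy"])/p["fy"],-1.]);return T[:3,3],d
def onz(cam,u,v,z):
    o,d=ray(cam,u,v);return o+d*(z-o[2])/d[2]
def proj(cam,P):
    p=camera_params(cam);T=np.array(p["cam_to_world"])
    c=(np.atleast_2d(P)-T[:3,3])@T[:3,:3]
    return np.c_[p["cx"]+p["fx"]*c[:,0]/-c[:,2],p["cy"]-p["fy"]*c[:,1]/-c[:,2]]
E
python3 - <<'E'
from h import *
for c in("scene","side","wrist"):
    im=camera(c);cv2.imwrite(f"pics/{c}0.png",im)
    p=camera_params(c);print(c,{k:v for k,v in p.items() if k!="cam_to_world"},np.round(p["cam_to_world"],3).tolist())
    if c=="wrist":continue
    for l in "paddle_board plain_board rack large_bottle small_bottle wax_tin cork_block stand tray paddle_handle".split():
        print(l,[(round(r["conf"],2),[int(r["position"][0]*560),int(r["position"][1]*420)]) for r in search_frame(l,c)][:4])
E
```

```text
pics
scene {'fx': 430.88283838879494, 'fy': 430.88283838879494, 'cx': 281.444144923447, 'cy': 200.7078774239477} [[-0.853, -0.398, 0.337, 0.871], [0.521, -0.673, 0.525, 0.571], [0.018, 0.623, 0.782, 0.979], [0.0, 0.0, 0.0, 1.0]]
paddle_board [(0.73, [198, 217])]
plain_board [(0.58, [221, 246])]
rack [(0.72, [230, 271])]
large_bottle [(0.95, [269, 117]), (0.87, [286, 179]), (0.87, [294, 144])]
small_bottle [(0.63, [275, 213])]
wax_tin [(0.66, [312, 222])]
cork_block [(0.56, [300, 250]), (0.52, [312, 223])]
stand [(0.78, [229, 140])]
tray [(0.79, [362, 341])]
paddle_handle [(0.64, [197, 222])]
side {'fx': 509.51292151638717, 'fy': 509.51292151638717, 'cx': 272.7745341409171, 'cy': 213.26967476206926} [[-0.873, 0.332, -0.356, 0.046], [-0.487, -0.609, 0.626, 0.835], [-0.009, 0.72, 0.694, 1.053], [0.0, 0.0, 0.0, 1.0]]
paddle_board [(0.67, [226, 177]), (0.28, [213, 207])]
plain_board [(0.89, [212, 206])]
rack [(0.71, [214, 235])]
large_bottle [(0.97, [360, 207]), (0.69, [320, 219]), (0.35, [218, 235])]
small_bottle [(0.6, [286, 232])]
wax_tin [(0.69, [297, 260])]
cork_block [(0.71, [263, 269]), (0.44, [296, 261])]
stand [(0.64, [334, 171])]
tray [(0.87, [201, 348])]
paddle_handle [(0.91, [226, 177]), (0.38, [218, 235])]
wrist {'fx': 375.3040149571522, 'fy': 375.3040149571522, 'cx': 281.7964849523104, 'cy': 208.13687241704204} [[0.231, 0.937, 0.264, 0.194], [-0.973, 0.222, 0.062, -0.519], [-0.001, -0.271, 0.963, 0.375], [0.0, 0.0, 0.0, 1.0]]
```

View pics/scene0.png

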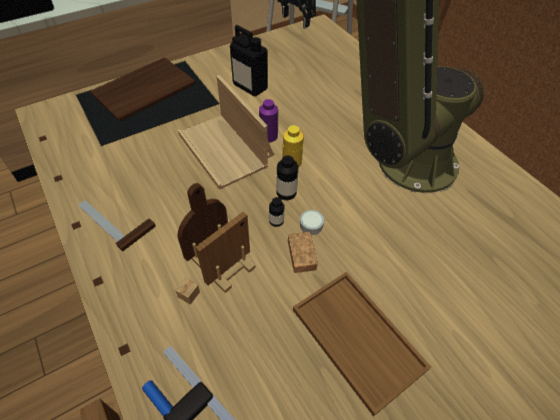

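View pics/side0.png

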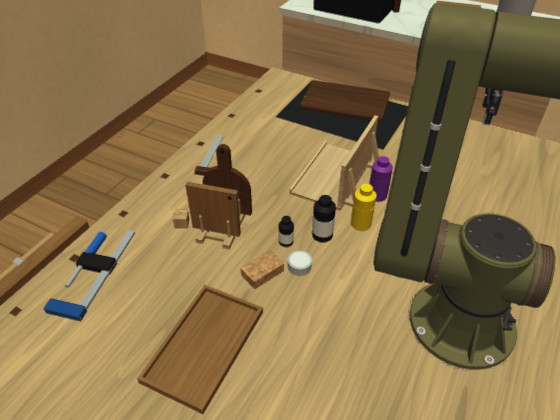

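Scene picture: the candidates for the large bottle are the black one with a white label at (287,178), the purple one (269,120), the yellow one (293,145) and the black canister (248,65). By description I choose (287,178). The small bottle is at (276,212), tin (312,222), cork (302,252), with a wood offcut at (188,290) as a look-alike. The paddle is the rear board (200,220), the plain board the front one (222,248), the stand is at (228,140) and the tray at (362,341). The side picture agrees: large (323,218), small (286,231), tin (300,262), cork (263,269), paddle (226,180).

```bash
cat > fit.py <<'E'
from h import *
from scipy.optimize import minimize
S=4
def hull(cam,P,m):
    q=cv2.convexHull((proj(cam,P)*S*16).astype(np.int32));cv2.fillPoly(m,[q],1,shift=4)
def cyl(r,z0,z1):
    a=np.linspace(0,2*np.pi,40);c=np.c_[r*np.cos(a),r*np.sin(a)]
    return np.vstack([np.c_[c,0*a+z] for z in(z0,z1)])
def box(x0,x1,y0,y1,z0,z1): return np.array([[x,y,z] for x in(x0,x1) for y in(y0,y1) for z in(z0,z1)])
a=np.linspace(0,np.pi,20)
PAD=[np.vstack([[x,-.07,0],[x,.07,0]] ) for x in()]
def ext(yz): return np.vstack([np.c_[np.full(len(yz),x),yz] for x in(-.0075,.0075)])
PAD=[ext(np.vstack([[-.07,0],[.07,0],np.c_[.07*np.cos(a),.09+.07*np.sin(a)]])),ext(np.array([[-.018,.14],[.018,.14],[.018,.233],[-.018,.233]]))]
M=dict(large_bottle=[cyl(.03,0,.115),cyl(.017,.1,.14),np.vstack([cyl(.03,.115,.115),cyl(.017,.125,.125)])],
 small_bottle=[cyl(.021,0,.07),cyl(.013,.07,.092),np.vstack([cyl(.021,.07,.07),cyl(.013,.08,.08)])],
 wax_tin=[cyl(.033,0,.03)],cork_block=[box(-.03,.03,-.05,.05,0,.035)],tray=[box(-.083,.083,-.143,.143,0,.022)],
 plain_board=[box(-.0075,.0075,-.07,.07,0,.16)],paddle_board=PAD,
 stand=[box(-.085,.085,-.14,.14,0,.012),box(-.085,-.073,-.14,.14,0,.17)])
def tf(P,p):
    c,s=np.cos(p[2]),np.sin(p[2]);return P@np.array([[c,s,0],[-s,c,0],[0,0,1]])+[p[0],p[1],p[3] if len(p)>3 else 0]
def rend(cam,name,p):
    m=np.zeros((420*S,560*S),np.uint8)
    for P in M[name]: hull(cam,tf(P,p),m)
    return m.astype(bool)
def big(mask): return cv2.resize(mask.astype(np.uint8),None,fx=S,fy=S,interpolation=cv2.INTER_NEAREST).astype(bool)
def pick(name,cam,near):
    b=[r for r in silhouettes(name,cam)]
    b=min(b,key=lambda r:np.hypot(r["position"][0]*560-near[0],r["position"][1]*420-near[1]));return b
def fit(name,masks,p0s,z=0,occ=None):
    def f(p):
        v=0
        for cam,m in masks.items():
            r=rend(cam,name,[*p[:3],z])
            if occ is not None: r&=~occ[cam]
            v-=(r&m).sum()/max(1,(r|m).sum())
        return v/len(masks)
    best=None
    for p0 in p0s:
        s=np.array([[0,0,0],[.015,0,0],[0,.015,0],[0,0,.2]])+p0
        r=minimize(f,p0,method="Nelder-Mead",options=dict(initial_simplex=s,xatol=2e-4,fatol=1e-4,maxiter=90))
        if best is None or r.fun<best.fun: best=r
    return best.x,-best.fun
E
cat > m1.py <<'E'
from fit import *
camera("scene");camera("side")
near=dict(large_bottle=((286,178),(323,219)),small_bottle=((275,213),(286,232)),wax_tin=((312,222),(299,261)),cork_block=((302,250),(263,269)),tray=((362,341),(201,348)),stand=((229,140),(334,171)),plain_board=((222,248),(212,206)),paddle_board=((198,217),(226,180)))
occ=None;out={}
for n,(a,b) in near.items():
    mk={}
    for cam,q in(("scene",a),("side",b)):
        try: mk[cam]=big(pick(n,cam,q)["mask"])
        except ValueError: print("missed",n,cam)
    zc={"stand":.02,"tray":.011,"large_bottle":.06,"small_bottle":.04,"wax_tin":.02,"cork_block":.02}.get(n,.11)
    g=onz("side",*b,zc);z=.018 if"board" in n else 0
    y0=[0] if n in("large_bottle","small_bottle","wax_tin") else np.radians([0,60,120,180,240,300]) if n=="stand" else np.radians([0,45,90,135])
    p,v=fit(n,mk,[[g[0],g[1],y] for y in y0],z,occ if n=="paddle_board" else None)
    if n=="plain_board": occ={c:rend(c,n,[*p,z]) for c in mk}
    out[n]=[*p.tolist(),z];print(n,np.round(p[:2],4),round(np.degrees(p[2]),1),"iou",round(v,3),flush=True)
import json;json.dump(out,open("poses.json","w"))
for c in("scene","side"):
    im=cv2.resize(camera(c),None,fx=S,fy=S)
    for n,p in out.items():
        cs,_=cv2.findContours(rend(c,n,p).astype(np.uint8),0,2);cv2.drawContours(im,cs,-1,(0,0,255),2)
    cv2.imwrite(f"pics/{c}_fit.png",im)
a=cv2.imread("pics/scene_fit.png")[240:1680,600:1800];cv2.imwrite("pics/fitA.png",cv2.resize(a,(500,600)))
E
time python3 m1.py
```

```text
large_bottle [ 0.42   -0.1044] 3.0 iou 0.93
small_bottle [ 0.4987 -0.0321] 5.8 iou 0.926
wax_tin [0.4232 0.0313] 1.3 iou 0.915
cork_block [0.4992 0.0994] 157.7 iou 0.9
tray [0.5099 0.3538] 3.8 iou 0.981
missed stand side
stand [ 0.5052 -0.3572] 362.0 iou 0.974
plain_board [0.685  0.0382] 102.9 iou 0.929
paddle_board [ 0.6998 -0.0505] 104.7 iou 0.932
real	1m7.903s
user	0m50.090s
sys	0m5.210s
```

View fit.

View pics/fitA.png

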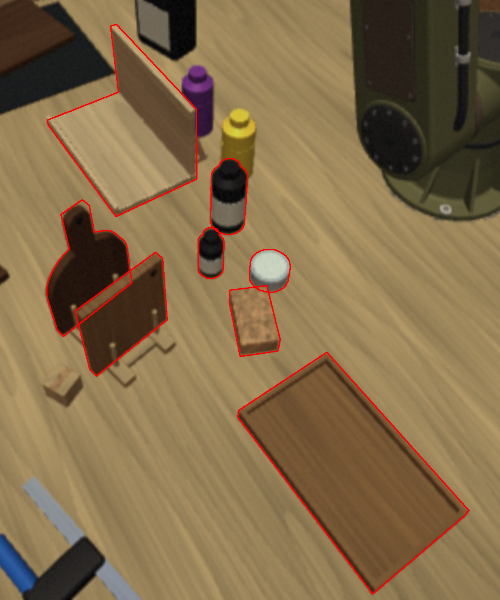

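The fit overlay shows all eight outlines within a few pixels of the things, the black labelled bottle being the one chosen. Next I locate the look-alikes and work out the tool yaw.

Run:
```python
from fit import *
camera("scene");camera("side")
for n,a,b in(("yellow",(293,145),(363,208)),("purple",(269,120),(381,179))):
    mk={}
    for cam,q in(("scene",a),("side",b)):
        r=pick("large_bottle",cam,q);pp=np.array(r["position"])*[560,420]
        if np.hypot(*(pp-q))<12: mk[cam]=big(r["mask"])
    g=onz("scene",*a,.07)
    print(n,list(mk),fit("large_bottle",mk,[[g[0],g[1],0]]) if mk else g)
o=get_obs();print(o["time_s"],o["tool_pos"],np.round(o["eef_rot"],3).tolist(),o["qpos"],o["width"],o["contact_force"])
T=np.array(camera_params("wrist")["cam_to_world"]);R=np.array(o["eef_rot"]);print("cam in tool",R.T@(T[:3,3]-o["tool_pos"]))
```

```text
yellow ['scene', 'side'] (array([ 0.34081277, -0.19788703, -0.01372721]), np.float64(0.8252646744194676))
purple ['scene', 'side'] (array([ 0.34281845, -0.33983445,  0.03822106]), np.float64(0.7916052640722933))
2.45 [ 0.12740934 -0.53501668  0.24827438] [[0.973, 0.232, -0.0], [0.232, -0.973, 0.0], [-0.0, -0.0, -1.0]] [-8.04205262e+01  1.71826046e+01  8.71482371e+01 -6.11943189e-04
  7.56713109e+01 -3.81391967e+00] 0.08502832962382956 [ 1.10031813  0.34463678 -0.65041811]
cam in tool [ 6.87038054e-02  7.63414789e-05 -1.26542286e-01]
```

```bash
python3 -m creep '[[0,0,0,3.5,0],[0,0,0,3.5,0],[0,3,2.5,0,0],[0,3,2.5,0,0],[0,3,2.5,0,0]]' && python3 -m creep '[[0,3,2.5,0,0],[0,3,2.5,0,0],[0,3,2.5,0,0],[0,3,2.5,0,0],[0,3,2.5,0,0]]' && python3 -m creep '[[0,3,2.5,0,0],[0,3,2.5,0,0],[0,3,2.5,0,0],[0,3,2.5,0,0],[0,3,2.5,0,0]]' && python3 -m creep '[[0,3,2.5,0,0],[0,3,2.5,0,0],[0,1,0.8,0,0],[0,0,0,0,0],[0,0,0,0,0]]'
```

```text
time_s: 2.87
tool_pos: [0.218, -0.4591, 0.3186]
eef_rot: [[0.973, 0.23, 0.0], [0.23, -0.973, -0.001], [0.0, 0.001, -1.0]]
contact_force: [0.8, 0.2, -0.4]
width: 0.0853
time_s: 3.28
tool_pos: [0.3686, -0.3335, 0.3185]
eef_rot: [[0.973, 0.232, 0.0], [0.232, -0.973, -0.0], [0.0, 0.0, -1.0]]
contact_force: [0.4, -0.8, 0.2]
width: 0.0852
time_s: 3.7
tool_pos: [0.5187, -0.2084, 0.3185]
eef_rot: [[0.973, 0.232, 0.0], [0.232, -0.973, -0.0], [0.0, 0.0, -1.0]]
contact_force: [0.2, -1.2, 0.2]
width: 0.0853
time_s: 4.12
tool_pos: [0.5875, -0.1518, 0.3178]
eef_rot: [[0.973, 0.233, -0.001], [0.233, -0.973, 0.0], [-0.001, -0.0, -1.0]]
contact_force: [-0.5, -0.1, -0.1]
width: 0.0856
```

```bash
python3 -m creep '[[0,2.8,2.5,0,0.5],[0,2.8,2.5,0,0],[0,2.8,2.5,0,0],[0,2.8,2.6,0,0],[0,0,0,0,0]]'
cat > m2.py <<'E'
from fit import *
import json,sys
out=json.load(open("poses.json"));n=sys.argv[1];tag=sys.argv[2]
ms={}
for c in sys.argv[3:]:
    im=camera(c);r=silhouettes(n,c)
    q=proj(c,[out[n][0],out[n][1],out[n][3]+.1])[0]
    print(c,[(round(x["conf"],2),np.round(np.array(x["position"])*[560,420]).tolist()) for x in r],q.round())
    cs,_=cv2.findContours(rend(c,n,out[n]).astype(np.uint8),0,2)
    im=cv2.resize(im,None,fx=S,fy=S);cv2.drawContours(im,cs,-1,(0,0,255),2)
    cv2.imwrite(f"pics/{tag}_{c}.png",cv2.resize(im,(560,420),interpolation=cv2.INTER_AREA))
o=get_obs();print(o["tool_pos"],o["qpos"])
E
python3 m2.py paddle_board a wrist
```

```text
time_s: 4.53
tool_pos: [0.7017, -0.0478, 0.3161]
eef_rot: [[0.97, 0.243, -0.002], [0.243, -0.97, 0.001], [-0.002, -0.002, -1.0]]
contact_force: [0.1, -0.8, -0.6]
width: 0.0853
wrist [] [281. 182.]
[ 0.69942718 -0.05139745  0.31734609] [-7.18997534e+00  3.63851034e+01  5.06317267e+01 -1.34073945e-02
  9.30589863e+01  6.88961082e+01]
```

View pics/a_wrist.png

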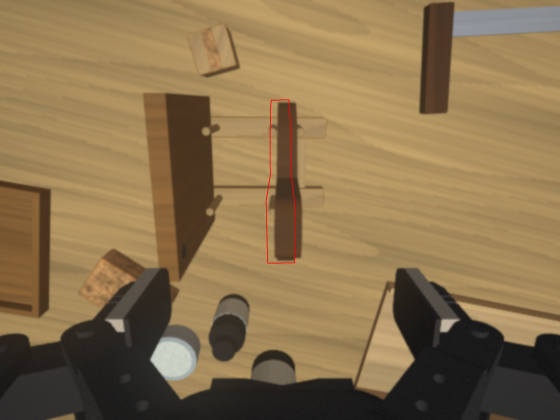

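The wrist picture shows the paddle edge-on at columns 275–300 (handle end at row 258), parallel to the jaws. It lies about 3 mm further along tool y than the jaw centre (281), so I shift by that, descend and grip.

```bash
python3 -m creep '[[0,0.1,-0.3,0,0],[0,0,0,-3,0],[0,0,0,-3,0],[0,0,0,-2.5,0],[0,0,0,-1,0]]' 40 && python3 -m creep '[[255,0,0,0,0],[255,0,0,0,0],[255,0,0,0,0],[255,0,0,0,0],[255,0,0,0,0]]' 40 && python3 -m creep '[[255,0,0,0,0],[255,0,0,0,0],[255,0,0,0,0],[255,0,0,0,0],[255,0,0,0,0]]' 40
```

```text
time_s: 5.05
tool_pos: [0.6987, -0.0559, 0.2203]
eef_rot: [[0.971, 0.238, -0.004], [0.238, -0.971, 0.0], [-0.004, -0.001, -1.0]]
contact_force: [0.2, -0.1, 0.0]
width: 0.0859
time_s: 5.47
tool_pos: [0.7007, -0.0541, 0.2248]
eef_rot: [[0.971, 0.24, 0.002], [0.24, -0.971, -0.0], [0.002, 0.001, -1.0]]
contact_force: [-0.2, 0.0, -0.9]
width: 0.0259
time_s: 5.88
tool_pos: [0.7007, -0.0539, 0.2243]
eef_rot: [[0.971, 0.24, 0.002], [0.24, -0.971, 0.0], [0.001, 0.0, -1.0]]
contact_force: [-0.8, 1.0, 5.7]
width: 0.0143
```

```bash
python3 -m creep '[[255,0,0,1,0],[255,0,0,1.5,0],[255,0,0,2,0],[255,0,0,2,0],[255,0,0,2,0]]' && python3 -m creep '[[255,0,0,1.5,0],[255,-1,-1,0,0],[255,-2,-2,0,5],[255,-2,-2,0,5],[255,0,0,0,0]]'
python3 - <<'E'
from fit import *
cv2.imwrite("pics/b.png",camera("side"));o=get_obs();print(o["tool_pos"],o["contact_force"],o["width"])
E
```

```text
time_s: 6.3
tool_pos: [0.7002, -0.054, 0.3094]
eef_rot: [[0.971, 0.24, -0.001], [0.24, -0.971, -0.0], [-0.001, -0.0, -1.0]]
contact_force: [0.4, -1.0, -2.4]
width: 0.0144
time_s: 6.72
tool_pos: [0.648, -0.1072, 0.3241]
eef_rot: [[0.913, 0.408, -0.001], [0.408, -0.913, -0.001], [-0.001, 0.001, -1.0]]
contact_force: [-1.9, -0.6, -2.2]
width: 0.0148
[ 0.64922138 -0.10573197  0.3241989 ] [ 0.05701183  0.19523464 -2.24711699] 0.014434904642944626
```

View pics/b.png

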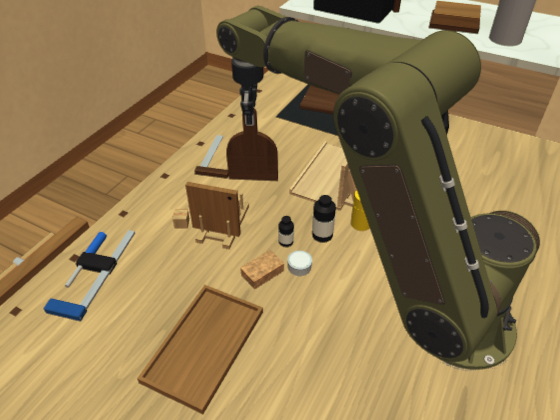

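```bash
python3 -m creep '[[255,-1.6,-3,0,6],[255,-1.6,-3.1,0,6.8],[255,-1.6,-3.1,0,6.8],[255,-1.6,-3.1,0,6.8],[255,-1.6,-3.1,0,6.8]]' && python3 -m creep '[[255,-1.6,-3.1,0,6.8],[255,-1.6,-3.1,0,6.8],[255,-1.6,-3.1,0,6.8],[255,-1.6,-3.1,0,6.8],[255,-0.8,-1.5,0,6.8]]' && python3 -m creep '[[255,-0.8,-1.4,0,0.7],[255,0,0,0,0],[255,0,0,0,0],[255,0,0,0,0],[255,0,0,0,0]]'
python3 - <<'E'
from fit import *
cv2.imwrite("pics/c.png",camera("scene"));w=camera("wrist");cv2.imwrite("pics/cw.png",w);o=get_obs();print(o["tool_pos"],o["eef_rot"][0],o["contact_force"],o["ft_torque"],o["qpos"])
E
```

```text
time_s: 7.18
tool_pos: [0.57, -0.2588, 0.3235]
eef_rot: [[0.539, 0.843, -0.0], [0.843, -0.539, 0.0], [0.0, -0.0, -1.0]]
contact_force: [1.6, -0.2, -2.1]
width: 0.0144
time_s: 7.6
tool_pos: [0.4969, -0.3999, 0.3232]
eef_rot: [[-0.022, 1.0, -0.001], [1.0, 0.022, -0.0], [-0.0, -0.001, -1.0]]
contact_force: [0.6, 0.1, -2.1]
width: 0.0144
time_s: 8.02
tool_pos: [0.4912, -0.4101, 0.3234]
eef_rot: [[-0.032, 0.999, 0.0], [0.999, 0.032, 0.0], [0.0, 0.0, -1.0]]
contact_force: [0.2, 0.4, -2.0]
width: 0.0147
[ 0.49102025 -0.41025114  0.32338343] [-3.21012260e-02  9.99484622e-01  3.97232930e-05] [-0.21928097 -0.39679302 -2.29847399] [0.05601066 0.01430717 0.01484675] [-4.31590662e+01  2.69165084e+01  6.40268105e+01  2.49270370e-03
  8.90558981e+01 -4.49986880e+01]
```

View pics/c.png

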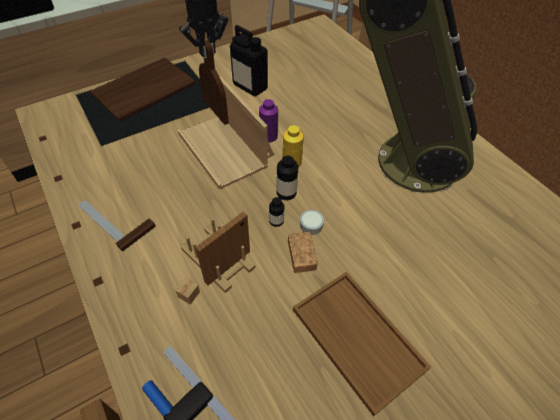

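The scene picture shows the paddle held upright over the stand (215,95), edge-on and clear of the back. Next I lower it until it makes contact.

```bash
python3 -m creep '[[255,-0.4,-0.3,-2,0],[255,0,0,-2.5,0],[255,0,0,-2.5,0],[255,0,0,-2,0],[255,0,0,-0.9,0]]' && python3 -m creep '[[255,0,0,0,0],[255,0,0,-0.2,0],[255,0,0,-0.1,0],[255,0,0,0,0],[255,0,0,0,0]]'
```

```text
time_s: 8.53
tool_pos: [0.4862, -0.413, 0.2213]
eef_rot: [[-0.032, 0.999, -0.003], [0.999, 0.032, 0.003], [0.003, -0.003, -1.0]]
contact_force: [-0.4, -0.5, -3.0]
width: 0.0145
time_s: 8.95
tool_pos: [0.4866, -0.4142, 0.2223]
eef_rot: [[-0.031, 1.0, 0.001], [1.0, 0.031, -0.001], [-0.001, 0.001, -1.0]]
contact_force: [-0.4, -0.8, -2.0]
width: 0.0144
```

```bash
python3 -m creep '[[255,0,0,-0.2,0],[255,0,0,-0.1,0],[255,0,0,0,0],[255,0,0,0,0],[255,0,0,0,0]]'; python3 -m creep '[[255,0,0,-0.1,0],[255,0,0,-0.1,0],[255,0,0,0,0],[255,0,0,0,0],[255,0,0,0,0]]'
```

```text
time_s: 9.37
tool_pos: [0.4865, -0.4141, 0.2184]
eef_rot: [[-0.031, 1.0, 0.0], [1.0, 0.031, -0.0], [-0.0, 0.0, -1.0]]
contact_force: [-0.4, -0.9, -1.7]
width: 0.0144
time_s: 9.78
tool_pos: [0.4867, -0.4143, 0.2183]
eef_rot: [[-0.031, 1.0, 0.002], [1.0, 0.031, -0.002], [-0.002, 0.002, -1.0]]
contact_force: [-2.5, 1.6, 12.0]
width: 0.0147
```

```bash
python3 -m creep '[[255,0,0,0.15,0],[215,0,0,0,0],[200,0,0,0,0],[185,0,0,0,0],[170,0,0,0,0]]'; python3 -m creep '[[150,0,0,0,0],[135,0,0,0,0],[135,0,0,0,0],[135,0,0,0,0],[135,0,0,0,0]]'
python3 - <<'E'
from fit import *
w=camera("wrist");cv2.imwrite("pics/d.png",np.hstack([camera("scene")[0:210,120:340].repeat(2,0).repeat(2,1)[:420],w[:,:360]]))
E
```

```text
time_s: 10.2
tool_pos: [0.4864, -0.4139, 0.2175]
eef_rot: [[-0.031, 1.0, -0.0], [1.0, 0.031, 0.0], [0.0, -0.0, -1.0]]
contact_force: [0.5, -0.2, 0.6]
width: 0.0288
time_s: 10.62
tool_pos: [0.4864, -0.414, 0.2178]
eef_rot: [[-0.031, 1.0, 0.0], [1.0, 0.031, 0.0], [0.0, 0.0, -1.0]]
contact_force: [0.4, 0.5, -0.0]
width: 0.04
```

View pics/d.png

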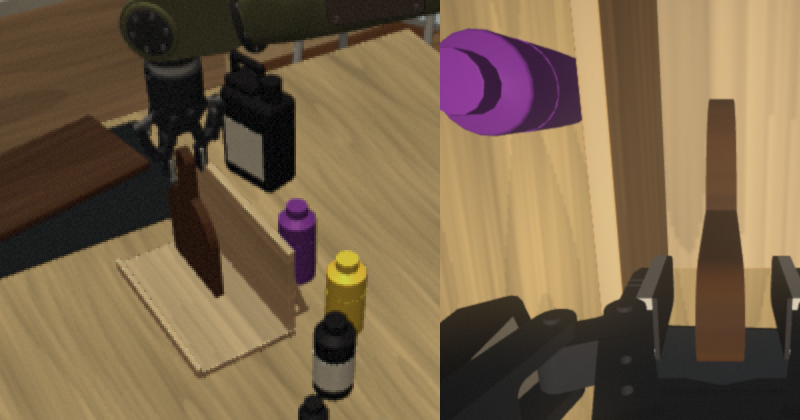

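The board stands free and upright between the open fingers (handle at about (720,300) in the right half), parallel to the back. Next I tip it gently onto the back edge.

```bash
python3 -m creep '[[135,-0.4,0,0,0],[135,-0.4,0,0,0],[135,-0.4,0,0,0],[135,-0.4,0,0,0],[135,-0.4,0,0,0]]';python3 -m creep '[[135,-0.4,-0.05,0,0],[135,-0.4,0,0,0],[135,-0.4,-0.05,0,0],[135,-0.4,0,0,0],[135,-0.4,-0.05,0,0]]';python3 -m creep '[[135,-0.4,0,0,0],[135,-0.4,0,0,0],[135,-0.4,0,0,0],[135,-0.4,-0.05,0,0],[135,-0.4,0,0,0]]';python3 -m creep '[[135,0,0,0,0],[135,0,0,0,0],[135,0,0,0,0],[135,0,0,0,0],[135,0,0,0,0]]'
python3 - <<'E'
from fit import *
w=camera("wrist");cv2.imwrite("pics/e.png",np.hstack([camera("scene")[0:210,120:340].repeat(2,0).repeat(2,1)[:420],w[:,:360]]))
E
```

```text
time_s: 11.13
tool_pos: [0.4659, -0.4141, 0.2179]
eef_rot: [[-0.031, 1.0, 0.0], [1.0, 0.031, -0.0], [-0.0, 0.0, -1.0]]
contact_force: [0.0, -0.2, 0.3]
width: 0.0404
time_s: 11.55
tool_pos: [0.446, -0.4155, 0.2178]
eef_rot: [[-0.031, 1.0, -0.0], [1.0, 0.031, 0.0], [0.0, -0.0, -1.0]]
contact_force: [-1.2, -0.6, 0.3]
width: 0.0404
time_s: 11.97
tool_pos: [0.426, -0.4161, 0.2178]
eef_rot: [[-0.031, 1.0, 0.0], [1.0, 0.031, -0.0], [-0.0, 0.0, -1.0]]
contact_force: [-0.1, -0.3, 0.2]
width: 0.0404
time_s: 12.38
tool_pos: [0.4266, -0.416, 0.2177]
eef_rot: [[-0.032, 1.0, -0.0], [1.0, 0.032, 0.0], [0.0, -0.0, -1.0]]
contact_force: [0.1, 0.5, 0.9]
width: 0.0404
```

View pics/e.png

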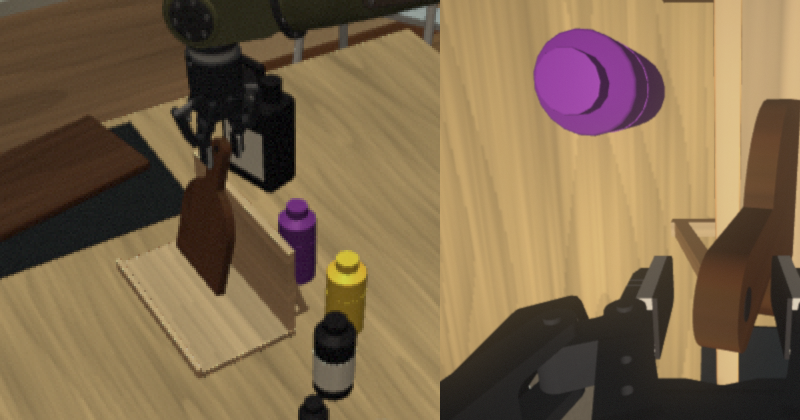

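The paddle leans on the back edge with the gripper unloaded (scene half: handle at (220,150), foot out on the base). Next I open, rise and go to the large bottle.

```bash
python3 -m creep '[[110,0,0,0,0],[90,0,0,0,0],[90,0,0,1,0],[90,0,0,2,0],[90,0,0,3.5,0]]' && python3 -m creep '[[0,0,0,3.5,0],[0,0,3.9,0,0],[0,0,3.9,0,0],[0,0,3.9,0,0],[0,0,3.9,0,0]]' && python3 -m creep '[[0,-0.1,3.9,0,0],[0,-0.2,3.9,0,0],[0,-0.2,3.9,0,0],[0,-0.2,3.9,0,0],[0,0,0,-2,0]]' && python3 -m creep '[[0,0,0,-4,0],[0,0,0,-3,0],[0,0,0,-2,0],[0,0,0,0,0],[0,0,0,0,0]]'
python3 - <<'E'
from fit import *
w=camera("wrist");cv2.imwrite("pics/f.png",w)
for n in("large_bottle",):
    for r in silhouettes(n,"wrist"):
        c=np.array(r["position"])*[560,420];print(n,r["conf"],c.round(),onz("wrist",*c,.13)[:2])
print(get_obs()["tool_pos"],proj("wrist",[[.42,-.1044,.14],[.42,-.1044,0]]).round())
b=silhouettes("large_bottle","wrist")
E
```

```text
time_s: 12.9
tool_pos: [0.4258, -0.4154, 0.2812]
eef_rot: [[-0.031, 1.0, -0.004], [1.0, 0.031, 0.004], [0.004, -0.003, -1.0]]
contact_force: [0.7, -0.9, 0.1]
width: 0.055
time_s: 13.32
tool_pos: [0.426, -0.2584, 0.3186]
eef_rot: [[-0.031, 1.0, 0.001], [1.0, 0.031, -0.0], [-0.001, 0.001, -1.0]]
contact_force: [0.6, 0.2, 0.3]
width: 0.0855
time_s: 13.73
tool_pos: [0.42, -0.0996, 0.3018]
eef_rot: [[-0.036, 0.999, 0.007], [0.999, 0.036, -0.001], [-0.001, 0.007, -1.0]]
contact_force: [0.5, -1.2, 0.4]
width: 0.0854
time_s: 14.15
tool_pos: [0.4196, -0.1041, 0.2086]
eef_rot: [[-0.031, 1.0, -0.0], [1.0, 0.031, 0.0], [0.0, -0.0, -1.0]]
contact_force: [0.2, -0.0, 0.5]
width: 0.0856
large_bottle 0.95 [197. 385.] [ 0.36766542 -0.21595188]
large_bottle 0.72 [286. 210.] [ 0.42213156 -0.09475224]
large_bottle 0.65 [189. 313.] [ 0.36437893 -0.16286819]
large_bottle 0.37 [553.  32.] [0.55402653 0.00272127]
[ 0.42014048 -0.10431078  0.20968913] [[281. 232.]
 [281. 181.]]
```

View pics/f.png

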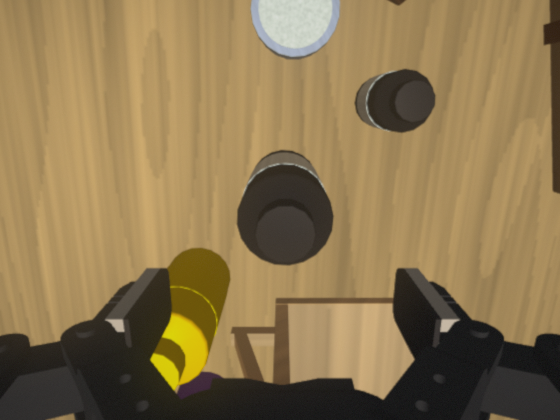

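The wrist picture shows the black large bottle's cap at (286,232), 2.5 mm to +x of the jaw centre. The yellow one at (190,320) stays outside the left finger's path.

```bash
python3 -m creep '[[0,0.25,0,-2,0],[0,0,0,-3,0],[0,0,0,-3,0],[0,0,0,-2.2,0],[0,0,0,-1,0]]' 50 && python3 -m creep '[[255,0,0,0,0],[255,0,0,0,0],[255,0,0,0,0],[255,0,0,0,0],[255,0,0,0,0]]' 50 && python3 -m creep '[[255,0,0,0.5,0],[255,0,0,2,0],[255,0,0,3,0],[255,0,0,3.5,0],[255,0,0,0,0]]'
```

```text
time_s: 14.72
tool_pos: [0.4216, -0.104, 0.0945]
eef_rot: [[-0.031, 1.0, -0.001], [1.0, 0.031, 0.0], [0.001, -0.001, -1.0]]
contact_force: [0.1, 0.3, -0.3]
width: 0.0854
time_s: 15.13
tool_pos: [0.4227, -0.1044, 0.0976]
eef_rot: [[-0.031, 1.0, 0.003], [1.0, 0.031, -0.001], [-0.001, 0.003, -1.0]]
contact_force: [-3.7, 0.0, 7.6]
width: 0.0584
time_s: 15.55
tool_pos: [0.4241, -0.1047, 0.1925]
eef_rot: [[-0.031, 0.999, 0.01], [1.0, 0.031, -0.003], [-0.003, 0.009, -1.0]]
contact_force: [1.3, 0.8, -0.4]
width: 0.0583
```

```bash
python3 -m creep '[[255,2.5,-0.7,0.5,0],[255,3,-1,0,0],[255,3,-1,0,0],[255,0.3,-3,0,0],[255,0,-3,0,0]]' && python3 -m creep '[[255,0,-3,0,0],[255,0,-3,0,0],[255,0,-2,0,0],[255,0,0,0,0],[255,0,0,0,0]]'
```

```text
time_s: 15.97
tool_pos: [0.5112, -0.1914, 0.1911]
eef_rot: [[-0.034, 0.999, 0.001], [0.999, 0.034, -0.0], [-0.0, 0.001, -1.0]]
contact_force: [-0.0, -0.2, -2.4]
width: 0.0582
time_s: 16.38
tool_pos: [0.5097, -0.2717, 0.191]
eef_rot: [[-0.03, 1.0, 0.0], [1.0, 0.03, -0.0], [-0.0, 0.0, -1.0]]
contact_force: [1.2, 0.6, -1.4]
width: 0.0582
```

```bash
python3 -m creep '[[255,0,0,-2,0],[255,0,0,-3,0],[255,0,0,-2.2,0],[255,0,0,-0.6,0],[255,0,0,0,0]]' && python3 -m creep '[[255,0,0,-0.15,0],[255,0,0,0,0],[255,0,0,-0.1,0],[255,0,0,0,0],[255,0,0,0,0]]'
```

```text
time_s: 16.8
tool_pos: [0.5097, -0.27, 0.1122]
eef_rot: [[-0.032, 0.999, -0.002], [0.999, 0.032, 0.001], [0.001, -0.002, -1.0]]
contact_force: [0.3, 0.2, -1.2]
width: 0.0583
time_s: 17.22
tool_pos: [0.5101, -0.2711, 0.1108]
eef_rot: [[-0.031, 1.0, 0.001], [1.0, 0.031, -0.0], [-0.0, 0.001, -1.0]]
contact_force: [-0.6, -0.5, -1.7]
width: 0.0585
```

```bash
python3 -m creep '[[255,0,0,-0.1,0],[255,0,0,0,0],[255,0,0,0,0],[255,0,0,0,0],[255,0,0,0,0]]' && python3 -m creep '[[255,0,0,-0.1,0],[255,0,0,0,0],[255,0,0,0,0],[255,0,0,0,0],[255,0,0,0,0]]'
```

```text
time_s: 17.63
tool_pos: [0.5101, -0.2712, 0.1097]
eef_rot: [[-0.031, 1.0, 0.001], [1.0, 0.031, -0.0], [-0.0, 0.001, -1.0]]
contact_force: [-1.6, -0.0, 4.7]
width: 0.0583
time_s: 18.05
tool_pos: [0.5101, -0.2713, 0.1096]
eef_rot: [[-0.031, 1.0, 0.001], [1.0, 0.031, -0.001], [-0.001, 0.001, -1.0]]
contact_force: [-6.6, 2.3, 14.8]
width: 0.0587
```

```bash
python3 -m creep '[[255,0,0,0.1,0],[150,0,0,0,0],[80,0,0,0,0],[0,0,0,0,0],[0,0,0,0,0]]' && python3 -m creep '[[0,0,0,2,0],[0,0,0,3,0],[0,0,0,3.5,0],[0,0,3.9,0,0],[0,0,3.9,0,0]]' && python3 -m creep '[[0,-0.3,3.9,0,0],[0,-0.3,3.9,0,0],[0,-0.3,3.9,0,0],[0,-0.2,3.9,0,0],[0,0,0.5,-3,0]]' && python3 -m creep '[[0,0,0,-1,0],[0,0,0,0,0],[0,0,0,0,0],[0,0,0,0,0],[0,0,0,0,0]]'
python3 - <<'E'
from fit import *
w=camera("wrist")
for n in("small_bottle","wax_tin","cork_block"):
    for r in silhouettes(n,"wrist"):
        c=np.array(r["position"])*[560,420];m=r["mask"].astype(np.uint8);cs,_=cv2.findContours(m,0,2);cv2.drawContours(w,cs,-1,(0,0,255),1);print(n,round(r["conf"],2),c.round())
print(get_obs()["tool_pos"],proj("wrist",[[.4987,-.0321,.092],[.4987,-.0321,0],[.4232,.0313,.03],[.4992,.0994,.035]]).round())
s=camera("scene")[0:210,120:340].repeat(2,0).repeat(2,1)[:420]
cv2.imwrite("pics/g.png",cv2.resize(np.hstack([s,w]),(800,336)))
E
```

```text
time_s: 18.47
tool_pos: [0.5098, -0.2709, 0.1089]
eef_rot: [[-0.031, 1.0, -0.0], [1.0, 0.031, 0.0], [0.0, -0.0, -1.0]]
contact_force: [0.1, -1.0, -0.3]
width: 0.0799
time_s: 18.88
tool_pos: [0.5101, -0.1934, 0.1957]
eef_rot: [[-0.028, 1.0, 0.003], [1.0, 0.028, -0.001], [-0.001, 0.003, -1.0]]
contact_force: [-0.5, 1.1, -1.3]
width: 0.0856
time_s: 19.3
tool_pos: [0.5005, -0.0277, 0.1683]
eef_rot: [[-0.035, 0.999, 0.008], [0.999, 0.035, -0.0], [-0.0, 0.008, -1.0]]
contact_force: [1.0, -0.7, 0.3]
width: 0.0854
time_s: 19.72
tool_pos: [0.4994, -0.033, 0.1552]
eef_rot: [[-0.03, 1.0, 0.001], [1.0, 0.03, -0.0], [-0.0, 0.001, -1.0]]
contact_force: [-1.1, -0.1, -0.1]
width: 0.0854
small_bottle 0.96 [284. 214.]
wax_tin 0.57 [173. 103.]
cork_block 0.75 [283. 215.]
cork_block 0.7 [274.  35.]
[ 0.49908111 -0.03245213  0.15471619] [[281. 235.]
 [281. 195.]
 [167. 107.]
 [289.  -9.]]
```

View pics/g.png

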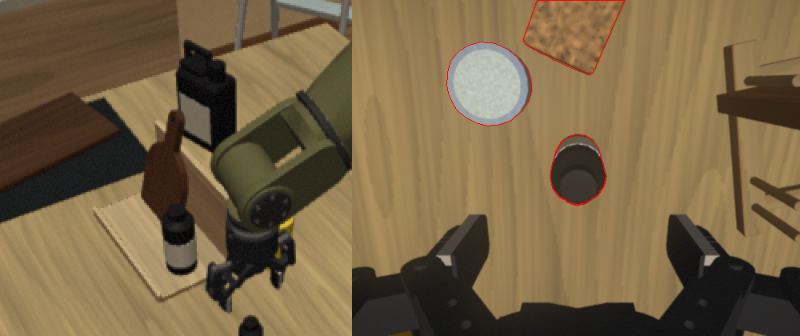

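Left half: the paddle leans and the large bottle stands on the stand (180,240). Right half: the small bottle is centred between the jaws at (578,180), the tin at (488,84), the cork at (575,30). Next I grip the small bottle.

```bash
python3 -m creep '[[0,0.15,0,-2,0],[0,0,0,-3,0],[0,0,0,-3,0],[0,0,0,-1.7,0],[0,0,0,-0.8,0]]' 40 && python3 -m creep '[[255,0,0,0,0],[255,0,0,0,0],[255,0,0,0,0],[255,0,0,0,0],[255,0,0,0,0]]' 40 && python3 -m creep '[[255,0,0,0,0],[255,0,0,0,0],[255,0,0,1,0],[255,0,0,2.5,0],[255,0,0,3,0]]'
```

```text
time_s: 20.38
tool_pos: [0.4993, -0.032, 0.047]
eef_rot: [[-0.031, 1.0, -0.003], [1.0, 0.031, 0.0], [0.001, -0.003, -1.0]]
contact_force: [0.3, -0.2, 0.6]
width: 0.0851
time_s: 20.8
tool_pos: [0.5011, -0.0321, 0.0508]
eef_rot: [[-0.031, 1.0, 0.002], [1.0, 0.031, -0.0], [-0.0, 0.002, -1.0]]
contact_force: [-1.8, -0.8, 6.9]
width: 0.0411
time_s: 21.22
tool_pos: [0.4997, -0.0319, 0.115]
eef_rot: [[-0.031, 1.0, -0.002], [1.0, 0.031, 0.0], [0.0, -0.002, -1.0]]
contact_force: [-0.1, 0.2, -1.4]
width: 0.041
```

```bash
python3 -m creep '[[255,0,2,0.5,0],[255,0,3.5,0,0],[255,0,3.8,0,0],[255,0,3.8,0,0],[255,0,3.8,0,0]]' && python3 -m creep '[[255,0,3.8,0,0],[255,0,3.8,0,0],[255,0,3.8,0,0],[255,0,3.8,0,0],[255,0.2,3.8,0,1.8]]' && python3 -m creep '[[255,0,3.8,0,0],[255,0,3.8,0,0],[255,0,3.5,0,0],[255,0,2.2,0,0],[255,0,0,0,0]]' && python3 -m creep '[[255,0,0,-2,0],[255,0,0,-2,0],[255,0,0,-1,0],[255,0,0,0,0],[255,0,0,0,0]]'
```

```text
time_s: 21.63
tool_pos: [0.5003, 0.1387, 0.1208]
eef_rot: [[-0.031, 1.0, 0.002], [1.0, 0.031, 0.0], [0.0, 0.002, -1.0]]
contact_force: [1.8, 0.4, -1.9]
width: 0.0411
time_s: 22.05
tool_pos: [0.502, 0.3291, 0.1208]
eef_rot: [[-0.063, 0.998, 0.001], [0.998, 0.063, 0.001], [0.001, 0.001, -1.0]]
contact_force: [0.4, -0.3, 0.5]
width: 0.0412
time_s: 22.47
tool_pos: [0.5012, 0.4639, 0.1203]
eef_rot: [[-0.066, 0.998, 0.001], [0.998, 0.066, 0.001], [0.001, 0.001, -1.0]]
contact_force: [-0.9, 0.2, -1.6]
width: 0.0411
time_s: 22.88
tool_pos: [0.5027, 0.4597, 0.0701]
eef_rot: [[-0.062, 0.998, 0.0], [0.998, 0.062, 0.0], [0.0, 0.0, -1.0]]
contact_force: [-0.2, 0.4, -0.9]
width: 0.0411
```

```bash
python3 -m creep '[[255,0,0.2,-0.9,0],[255,0,0,0,0],[255,0,0,-0.1,0],[255,0,0,0,0],[255,0,0,0,0]]' && python3 -m creep '[[255,0,0,-0.1,0],[255,0,0,0,0],[255,0,0,-0.1,0],[255,0,0,0,0],[255,0,0,0,0]]'
```

```text
time_s: 23.3
tool_pos: [0.5025, 0.462, 0.0597]
eef_rot: [[-0.063, 0.998, 0.0], [0.998, 0.063, 0.0], [0.0, 0.0, -1.0]]
contact_force: [-0.4, 0.4, 0.5]
width: 0.0411
time_s: 23.72
tool_pos: [0.5026, 0.4623, 0.0588]
eef_rot: [[-0.063, 0.998, 0.001], [0.998, 0.063, 0.001], [0.001, 0.001, -1.0]]
contact_force: [-4.7, -2.9, 10.8]
width: 0.0409
```

```bash
python3 -m creep '[[255,0,0,0.1,0],[150,0,0,0,0],[60,0,0,0,0],[0,0,0,0,0],[0,0,0,0,0]]' && python3 -m creep '[[0,0,0,2,0],[0,0,0,3.5,0],[0,0,0,3.5,0],[0,-0.6,-3.6,0,0],[0,-0.7,-3.6,0,0]]' && python3 -m creep '[[0,-0.7,-3.6,0,0],[0,-0.7,-3.6,0,0],[0,-0.7,-3.6,0,0],[0,-0.7,-3.6,0,0],[0,-0.7,-3.6,0,0]]' && python3 -m creep '[[0,-0.7,-3.6,0,0],[0,-0.7,-3.6,0,0],[0,-0.7,-3.6,0,0],[0,-0.7,-3.6,0,0],[0,-0.2,-3.6,-3,0]]' && python3 -m creep '[[0,0,0,-2,0],[0,0,0,0,0],[0,0,0,0,0],[0,0,0,0,0],[0,0,0,0,0]]'
python3 - <<'E'
from fit import *
w=camera("wrist");cv2.imwrite("pics/i.png",w)
for r in silhouettes("wax_tin","wrist"):
    m=r["mask"];c=np.array(r["position"])*[560,420];print(r["conf"],c.round())
    if r["conf"]>.4:
        g=onz("wrist",*c,.02);print(g[:2],fit("wax_tin",{"wrist":big(m)},[[g[0],g[1],0]]))
print(get_obs()["tool_pos"])
E
```

```text
time_s: 24.13
tool_pos: [0.5023, 0.4619, 0.058]
eef_rot: [[-0.063, 0.998, -0.0], [0.998, 0.063, -0.0], [-0.0, -0.0, -1.0]]
contact_force: [0.1, -0.1, -0.6]
width: 0.0752
time_s: 24.55
tool_pos: [0.4897, 0.3904, 0.1502]
eef_rot: [[-0.065, 0.998, 0.004], [0.998, 0.065, 0.003], [0.002, 0.004, -1.0]]
contact_force: [1.1, -1.3, -2.1]
width: 0.0854
time_s: 24.97
tool_pos: [0.4537, 0.2084, 0.1482]
eef_rot: [[-0.063, 0.998, 0.0], [0.998, 0.063, 0.0], [-0.0, 0.0, -1.0]]
contact_force: [1.2, -0.8, -0.7]
width: 0.0853
time_s: 25.38
tool_pos: [0.4257, 0.0323, 0.1248]
eef_rot: [[-0.063, 0.998, 0.007], [0.998, 0.063, -0.0], [-0.001, 0.007, -1.0]]
contact_force: [2.2, -0.1, -0.2]
width: 0.0853
time_s: 25.8
tool_pos: [0.4253, 0.0347, 0.1027]
eef_rot: [[-0.064, 0.998, 0.002], [0.998, 0.064, 0.0], [-0.0, 0.002, -1.0]]
contact_force: [0.3, -0.1, 0.2]
width: 0.0856
0.74 [282. 231.]
[0.42543541 0.03061028] (array([0.42432329, 0.02989263, 0.09695571]), np.float64(0.954530410070875))
[0.4251028  0.03464441 0.10248467]
```

```bash
python3 -m creep '[[0,-0.1,-0.4,-2,0],[0,0,0,-2.5,0],[0,0,0,-2.2,0],[0,0,0,-1,0],[0,0,0,-0.5,0]]' 40 && python3 -m creep '[[0,0,0,0,0],[255,0,0,0,0],[255,0,0,0,0],[255,0,0,0,0],[255,0,0,0,0]]' 40 && python3 -m creep '[[255,0,0,0,0],[255,0,0,0.5,0],[255,0,0,2,0],[255,0,0,3,0],[255,0,0,2,0]]'
```

```text
time_s: 26.32
tool_pos: [0.4233, 0.0303, 0.0188]
eef_rot: [[-0.063, 0.998, -0.002], [0.998, 0.063, 0.0], [0.0, -0.002, -1.0]]
contact_force: [1.0, -0.5, -0.2]
width: 0.0856
time_s: 26.73
tool_pos: [0.4243, 0.0301, 0.0211]
eef_rot: [[-0.063, 0.998, 0.002], [0.998, 0.063, 0.0], [-0.0, 0.002, -1.0]]
contact_force: [-1.9, 1.1, 10.1]
width: 0.0647
time_s: 27.15
tool_pos: [0.4241, 0.03, 0.0973]
eef_rot: [[-0.063, 0.998, 0.002], [0.998, 0.063, -0.0], [-0.0, 0.002, -1.0]]
contact_force: [-0.2, 0.3, -0.6]
width: 0.0647
```

```bash
python3 -m creep '[[255,0.4,2,0,0],[255,0.8,3.5,0,0],[255,0.9,3.6,0,0],[255,0.9,3.6,0,0],[255,0.9,3.6,0,0]]' && python3 -m creep '[[255,0.9,3.6,0,0],[255,0.9,3.6,0,0],[255,0.9,3.6,0,0],[255,0.9,3.6,0,0],[255,0.6,2.5,0,0]]' && python3 -m creep '[[255,0.3,1.4,0,0],[255,0,0,-2,0],[255,0,0,-2.5,0],[255,0,0,-1.5,0],[255,0,0,0,0]]' && python3 -m creep '[[255,0,0,-0.5,0],[255,0,0,0,0],[255,0,0,0,0],[255,0,0,0,0],[255,0,0,0,0]]'
```

```text
time_s: 27.57
tool_pos: [0.4629, 0.1949, 0.0958]
eef_rot: [[-0.062, 0.998, 0.001], [0.998, 0.062, 0.0], [0.0, 0.001, -1.0]]
contact_force: [-0.5, -0.9, -0.5]
width: 0.0645
time_s: 27.98
tool_pos: [0.5048, 0.365, 0.0958]
eef_rot: [[-0.064, 0.998, 0.001], [0.998, 0.064, 0.001], [0.001, 0.001, -1.0]]
contact_force: [-0.5, -0.5, -1.2]
width: 0.0641
time_s: 28.4
tool_pos: [0.5063, 0.3752, 0.0321]
eef_rot: [[-0.063, 0.998, -0.004], [0.998, 0.063, -0.003], [-0.002, -0.004, -1.0]]
contact_force: [-0.4, 0.0, -1.2]
width: 0.0644
time_s: 28.82
tool_pos: [0.508, 0.3762, 0.0306]
eef_rot: [[-0.063, 0.998, 0.001], [0.998, 0.063, 0.001], [0.001, 0.001, -1.0]]
contact_force: [0.5, -0.9, -1.7]
width: 0.0646
```

```bash
python3 -m creep '[[255,0,0,-0.1,0],[255,0,0,0,0],[255,0,0,-0.1,0],[255,0,0,0,0],[255,0,0,0,0]]' && python3 -m creep '[[255,0,0,0,0],[150,0,0,0,0],[60,0,0,0,0],[0,0,0,0,0],[0,0,0,0,0]]' && python3 -m creep '[[0,0,0,1.5,0],[0,0,0,3,0],[0,0,0,3.5,0],[0,0,-3.7,0,-4],[0,0,-3.7,0,-5]]' && python3 -m creep '[[0,0,-3.7,0,-5],[0,-0.2,-3.7,0,-5],[0,-0.2,-3.7,0,-5],[0,-0.2,-3.7,0,-2],[0,-0.3,-3.7,0,0]]' && python3 -m creep '[[0,0,-1.8,-1,0],[0,0,0,0,0],[0,0,0,0,0],[0,0,0,0,0],[0,0,0,0,0]]'
python3 - <<'E'
from fit import *
w=camera("wrist");cv2.imwrite("pics/j.png",w)
for r in silhouettes("cork_block","wrist"):
    m=r["mask"];c=np.array(r["position"])*[560,420];print(r["conf"],c.round())
    if r["conf"]>.4:
        g=onz("wrist",*c,.02);p,v=fit("cork_block",{"wrist":big(m)},[[g[0],g[1],np.radians(157)]]);print(p[:2],np.degrees(p[2]),v)
o=get_obs();R=np.array(o["eef_rot"]);print(o["tool_pos"],np.degrees(np.arctan2(R[1,0],R[0,0])))
E
```

```text
time_s: 29.23
tool_pos: [0.5079, 0.3762, 0.0291]
eef_rot: [[-0.063, 0.998, 0.001], [0.998, 0.063, 0.001], [0.0, 0.001, -1.0]]
contact_force: [-5.2, -3.8, 14.9]
width: 0.0644
time_s: 29.65
tool_pos: [0.5077, 0.376, 0.0278]
eef_rot: [[-0.063, 0.998, 0.0], [0.998, 0.063, 0.0], [0.0, 0.0, -1.0]]
contact_force: [0.1, -0.7, 0.1]
width: 0.085
time_s: 30.07
tool_pos: [0.5079, 0.3025, 0.1095]
eef_rot: [[0.094, 0.996, 0.003], [0.996, -0.094, 0.002], [0.002, 0.003, -1.0]]
contact_force: [-0.2, -0.8, -0.9]
width: 0.0854
time_s: 30.48
tool_pos: [0.4983, 0.1153, 0.1076]
eef_rot: [[0.383, 0.924, 0.0], [0.924, -0.383, -0.0], [0.0, 0.0, -1.0]]
contact_force: [1.2, 0.0, -0.8]
width: 0.0855
time_s: 30.9
tool_pos: [0.4988, 0.0999, 0.0979]
eef_rot: [[0.38, 0.925, 0.0], [0.925, -0.38, 0.0], [0.0, 0.0, -1.0]]
contact_force: [-0.3, 0.7, -0.4]
width: 0.0853
0.57 [282. 224.]
[0.49965723 0.09809369] 157.37874675251788 0.9722475115319252
[0.4987101  0.09988084 0.09777417] 67.67331642689484
```

View pics/j.png

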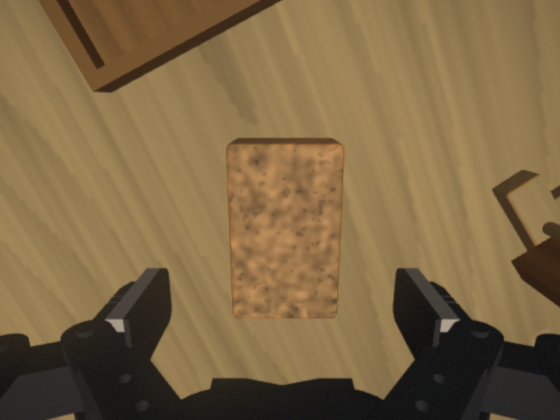

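The wrist picture shows the cork centred between the jaws (285,230) and square to them. Next I grip it.

```bash
python3 -m creep '[[0,0.1,-0.15,-2,0],[0,0,0,-2.2,0],[0,0,0,-2,0],[0,0,0,-1,0],[0,0,0,-0.4,0]]' 40 && python3 -m creep '[[0,0,0,0,0],[255,0,0,0,0],[255,0,0,0,0],[255,0,0,0,0],[255,0,0,0,0]]' 40 && python3 -m creep '[[255,0,0,0,0],[255,0,0,0.5,0],[255,0,0,2,0],[255,0,0,3,0],[255,0,0,1.5,0]]' && python3 -m creep '[[255,0.1,2,0,4],[255,0.2,3.5,0,6],[255,0.2,3.5,0,6],[255,0.3,3.5,0,6],[255,0.3,2.5,0,4]]'&& python3 -m creep '[[255,0.3,2,0,0],[255,0.1,1,0,0],[255,0,0,0,0],[255,0,0,0,0],[255,0,0,0,0]]'
```

```text
time_s: 31.42
tool_pos: [0.499, 0.0979, 0.0203]
eef_rot: [[0.38, 0.925, -0.002], [0.925, -0.38, -0.0], [-0.001, -0.002, -1.0]]
contact_force: [0.4, -0.4, 0.4]
width: 0.0854
time_s: 31.83
tool_pos: [0.5003, 0.0976, 0.0229]
eef_rot: [[0.381, 0.925, 0.002], [0.925, -0.381, 0.0], [0.001, 0.002, -1.0]]
contact_force: [-0.8, 0.4, 6.6]
width: 0.0593
time_s: 32.25
tool_pos: [0.5004, 0.0976, 0.0948]
eef_rot: [[0.381, 0.925, 0.003], [0.925, -0.381, 0.0], [0.001, 0.003, -1.0]]
contact_force: [-0.0, 0.4, 0.2]
width: 0.0595
time_s: 32.67
tool_pos: [0.5105, 0.2501, 0.0925]
eef_rot: [[-0.069, 0.998, 0.001], [0.998, 0.069, 0.001], [0.001, 0.001, -1.0]]
contact_force: [-0.3, -0.1, 0.3]
width: 0.0593
time_s: 33.08
tool_pos: [0.5146, 0.2763, 0.0917]
eef_rot: [[-0.061, 0.998, -0.0], [0.998, 0.061, -0.0], [-0.0, -0.0, -1.0]]
contact_force: [0.8, -0.1, -0.8]
width: 0.0595
```

```bash
python3 -m creep '[[255,0,0.2,-2,0],[255,0,0,-2,0],[255,0,0,-1.4,0],[255,0,0,-0.5,0],[255,0,0,0,0]]' && python3 -m creep '[[255,0,0,-0.1,0],[255,0,0,0,0],[255,0,0,-0.1,0],[255,0,0,0,0],[255,0,0,0,0]]'
```

```text
time_s: 33.5
tool_pos: [0.5143, 0.2782, 0.0321]
eef_rot: [[-0.061, 0.998, -0.002], [0.998, 0.061, -0.001], [-0.001, -0.002, -1.0]]
contact_force: [-0.1, -0.0, -0.1]
width: 0.0595
time_s: 33.92
tool_pos: [0.5147, 0.2795, 0.0309]
eef_rot: [[-0.063, 0.998, 0.0], [0.998, 0.063, 0.0], [0.0, 0.0, -1.0]]
contact_force: [-0.5, -0.8, -0.9]
width: 0.0594
```

```bash
python3 -m creep '[[255,0,0,-0.1,0],[255,0,0,0,0],[255,0,0,0,0],[255,0,0,0,0],[255,0,0,0,0]]' && python3 -m creep '[[150,0,0,0,0],[60,0,0,0,0],[0,0,0,0,0],[0,0,0,0,0],[0,0,0,0,0]]' && python3 -m creep '[[0,0,0,1.5,0],[0,0,0,3,0],[0,0,0,3.5,0],[0,0,0,3.5,0],[0,-3,0,3,0]]' && python3 -m creep '[[0,-3,-2,0,0],[0,-3,-2,0,0],[0,-3,-2,0,0],[0,0,0,0,0],[0,0,0,0,0]]'
python3 - <<'E'
from fit import *
a=camera("scene");b=camera("side");o=get_obs();print(o["time_s"],o["contact_force"],o["tool_pos"])
cv2.imwrite("pics/k.png",cv2.resize(a,(800,600)));cv2.imwrite("pics/l.png",cv2.resize(b,(800,600)))
E
```

```text
time_s: 34.33
tool_pos: [0.5148, 0.2795, 0.0308]
eef_rot: [[-0.063, 0.998, 0.0], [0.998, 0.063, 0.0], [0.0, 0.0, -1.0]]
contact_force: [-4.8, -3.7, 13.2]
width: 0.0591
time_s: 34.75
tool_pos: [0.5146, 0.2795, 0.0295]
eef_rot: [[-0.063, 0.998, -0.0], [0.998, 0.063, -0.0], [-0.0, -0.0, -1.0]]
contact_force: [-0.5, 0.7, 0.2]
width: 0.0854
time_s: 35.17
tool_pos: [0.4876, 0.2793, 0.1764]
eef_rot: [[-0.061, 0.998, 0.003], [0.998, 0.061, 0.001], [0.001, 0.003, -1.0]]
contact_force: [0.4, 0.4, 1.0]
width: 0.0855
time_s: 35.58
tool_pos: [0.3945, 0.2191, 0.1746]
eef_rot: [[-0.062, 0.998, 0.001], [0.998, 0.062, 0.0], [0.0, 0.001, -1.0]]
contact_force: [0.5, 1.6, 0.6]
width: 0.0856
35.6833 [ 1.65369506 -0.7045932  -0.57821246] [0.39600249 0.21988702 0.17456905]
```

View pics/k.png

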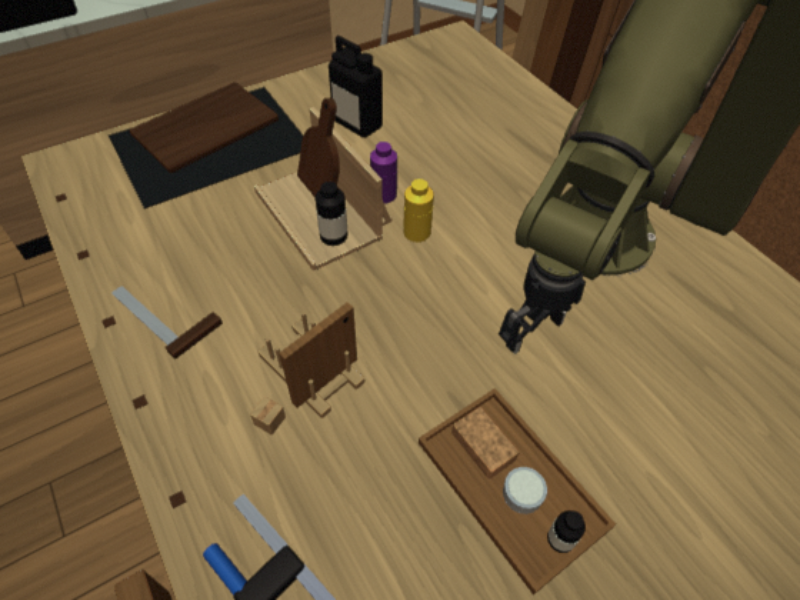

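View pics/l.png

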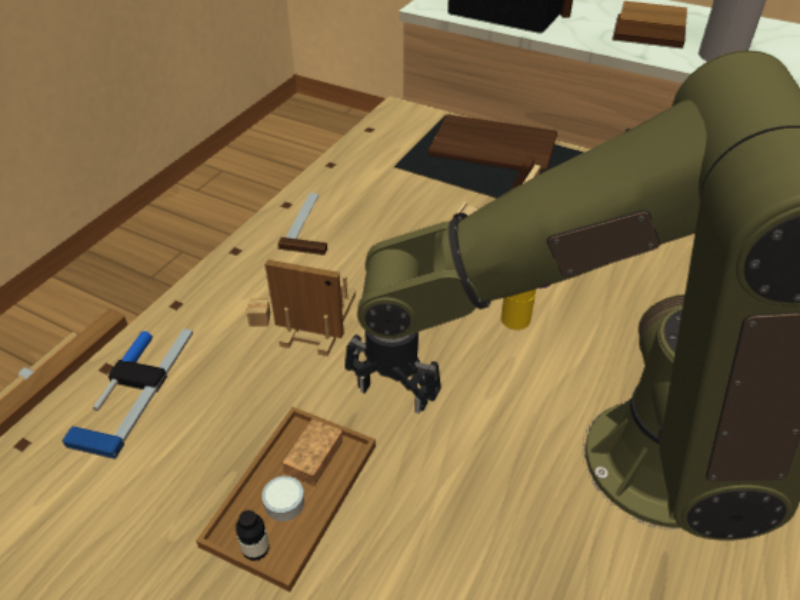

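Both pictures show the job done. On the stand the paddle leans handle up (322,150) and the large bottle stands (332,215). In the tray the cork (485,440), tin (525,490) and small bottle (567,532) sit apart. The plain board is still in the rack and the gripper is clear, so I hand in.

```bash
python3 -c "
from workcell import *
finish_job()"
```

```text
the job is handed in; nothing more can be done
```

Both gift sets are made up and the job is handed in, at about 36 s of the 144 s allowed.

**What I did:** I lifted the paddle board straight out of the rack, set its foot about 4.5 cm out from the back of the stand and tipped it onto the back edge, handle up. Next came the large black bottle on the stand. Then the small bottle (upright), wax tin and cork block (both flat) went into the tray side by side.

**Last checks:** The scene picture shows the paddle leaning, the large bottle upright and the three tray things apart. The side picture confirms the tray, but the arm hides the stand there, so the stand was checked from one view only. The plain board is still in its slot and the yellow and purple bottles were not touched. The gripper is open in free air, with the force reading within about 2 N of zero.

**Disagreements:** None of the last checks failed. Earlier, the silhouette network missed the stand in the side picture, so the stand was located from the scene camera alone. The network also labelled the small bottle as cork once, which I ignored after comparing it with the picture. The first position measurements were 2–4 mm off for the paddle and the large bottle, and I corrected them from the wrist camera.

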